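# Prop up the notepad stand

## Task

Two folding reading stands lie flat on the table. Prop up the one that carries the notepad: take the grip on its leg, swing the leg up and over until it snaps past centre against its stop, let go, and leave the notepad board standing on the leg. Leave the empty stand folded.

Things in the scene. Friction and masses are not known exactly. Their poses are not given: they have to be found in the camera images.
- pad_stand: Stand with the white wire-bound notepad: fixed aluminium base 236 x 152 mm; grey board 238 x 160 mm on it, hinged at the edge nearest the robot, lying flat, top at 47 mm (notepad to 57). Origin: base centre at table height. x points away from the robot along the board (yaw within 20 deg), y left, z up. Its steel prop leg turns about a pivot along y at x = 50, z = 36 mm; pivot to cross rod 85 mm.
- pad_grip (a point): Centre of the round black rubber grip (14 mm thick, 45 mm long, lying along the stand's y) on the end of that leg's cross rod, which carries the board from below and sticks out 62 mm on the right (-y) of it. In the stand's frame, at leg angle q: x = 50 - 85 cos q, y = -120, z = 36 + 85 sin q mm. It turns with the leg about y.
- pad_leg (a joint): Angle q of the notepad stand's leg: 0 folded flat (start), growing as the grip swings up and away from the robot; stop at 1.40 rad. The sprung board presses on it: let go before about 0.95 rad it falls back to folded; beyond about 1.15 rad it snaps on to the stop and locks (dead centre near 1.0). Lifting the grip takes up to about 10 N, at first straight up.
- pad_board (a joint): Tilt of the notepad board: 0 flat, growing as its far edge rises; a spring in its hinge (and its weight) presses it down on the leg's rod, which lifts it to 0.56 rad at dead centre and about 0.52 rad when the leg is locked at its stop.
- spare_leg (a joint): Angle of the leg of the other stand, of the same build but with an empty board: 0 folded; it stays folded. Either stand may be the left or the right one.

How it is judged:
By the outcome, as a careful person would: the job done as asked, in the order asked, and still so for the second after the job is handed in, with the robot touching nothing.
It also fails if it takes over 35 s, if anything falls off the work surface, if the arm or the gripper's body presses on something with over 40 N, if the wrist force passes 120 N, or if a joint passes its speed limit or range.

## Robot

A 6-joint arm with a two-finger parallel gripper is mounted at the origin on a cart in front of the work surface, level with it; the furniture and walls round the work are solid. World frame = base frame: x ahead of the robot, y to its left, z up, the work surface at z = 0. Lengths are in m, angles in rad, forces in N, time in s.
With the tool pointing down it reaches from about 0.425 to 0.95 m from the base axis. Payload 3.5 kg.
Tool frame: the origin (TCP) lies midway between the tips of the shut fingers; the grasp point (between the pads) lies 19 mm behind it; z points along the fingers, y is the line along which they close (so a half turn about z gives the same grasp; the last joint's range is limited). The gripper opens to 85 mm and grips with 20 to 120 N. Pads are 22 mm wide; open, the fingers measure 114 mm over their backs; the gripper's body (76 mm by 85 mm) begins 54 mm behind the grasp point. The pads swing forward as they close: fully open they stand 13 mm farther back than shut.
Start: joints at [-1.282, 0.286, 1.577, -0, 1.279, -0.15], TCP at [0.287, -0.611, 0.231] pointing down, gripper open.
Joint ranges: [-2.77, 2.77], [-0.9, 2.22], [0.21, 2.48], [-1.53, 4.67], [0.24, 2.81], [-2.84, 2.84]. Speed limits (rad/s): [2.79, 2.79, 3.14, 3.14, 3.14, 3.14].

## Interface

Orientations are given as a unit quaternion [x, y, z, w].
In Python, from plant import get_state, read_camera, ctrl gives the robot as it stands.
- The arm moves only by the shell command python3 -m crank 'ROWS' [FORCE]. ROWS is JSON, a list of rows, each a list of 3 entries, a list of its own where there are three numbers: the shift along the tool's x, y, z in mm, then the turn about the tool's z in degrees, then the closure in counts, from 0 (fully open) to 255 (shut). In form: [[[tx, ty, tz], yaw, claw], ...]. A call has 1 to 10 rows; each row is the pose to reach, as a shift and turn from the pose commanded when the call began, along the tool's axes at that moment; what a row does not reach only later rows make up. A row lasts 1/10 s, in which the tool goes at most 50 mm and 8.59 degrees, less where a joint would pass 70% of its speed; a pose out of reach is approached as far as the arm can. A call with a gripper value outside its range is refused whole. The fingers move at their own pace and stop on an object; FORCE is the grip in N (left out, the last holds). Time passes only in rows, so rows that repeat a pose let the fingers close. It gives the time, the measured TCP pose, the force, the opening and the grip force at its end, in the units of the state.
- get_state(): the state, without advancing time (a new reading comes with each control period).
- read_camera(name): name is "scene" or "top" or "wrist"; returns a dict with "frame" (480x640x3 uint8, blue, green, red), "range_z" (480x640 float32, m along the optical axis (not along the pixel's ray), 0 where there is no reading), "vfov" (degrees; the focal length in pixels is half the picture's height over the tangent of half this angle, whatever the lens; pixels are square), "cx", "cy" (the principal point, pixels), "origin" and "orientation" of the camera in the world. Camera axes: x right, y down, z forward; pixel columns grow to the right and rows downward; lengths in m; the calibration is good to about 2 mm. A picture is of the moment at which its call begins.
- ctrl.sign_off(): hands the job in; it is judged then, once.
The state is a dict: "time": time; "qpos": joint angles; "dq": joint speeds; "joint_efforts": joint torques, N m; "eef_pos": TCP position; "tcp_rot": TCP orientation; "contact_force": force on the tool from outside, world axes, zero at the start; "wrist_torque": the same for the moment, N m; "opening": opening from 0.0 (shut) to 1.0 (fully open); "finger_force": force on a finger pad.
Only numpy, scipy, OpenCV 4.12 (cv2) and the standard library are available. Lean on these libraries where they do the work, as an engineer would, in place of code of your own. Each camera call takes 0.05 s, during which the arm holds its last target. There are 200 camera calls.

## Working session

There is one attempt and no reset: what is moved stays moved. The work goes in short steps, Python scripts to look and compute and a shell command to move; the robot and the scene stay as the last step left them, time stands still between calls to the robot, and variables do not carry over. Pictures are saved under pics/ and viewed, at most 10 in all, crops included, and the job is handed in when it is done.

```bash
mkdir -p pics; ls; cat > h.py <<'E'
import numpy as np,cv2
from scipy.spatial.transform import Rotation as R
from plant import get_state, read_camera, ctrl
def cloud(c):
    f=240/np.tan(np.radians(c["vfov"])/2); z=c["range_z"]
    v,u=np.mgrid[:480,:640]
    P=np.stack([(u-c["cx"])*z/f,(v-c["cy"])*z/f,z],-1)
    o=np.array(c["orientation"])
    M=R.from_quat(o).as_matrix() if o.size==4 else o.reshape(3,3)
    return P@M.T+np.array(c["origin"])
E
python3 - <<'E'
from h import *
for n in ("top",):
    c=read_camera(n); cv2.imwrite(f"pics/{n}1.png",c["frame"]); np.save(n+"P.npy",cloud(c)); np.save(n+"Z.npy",c["range_z"])
    print(c["origin"],c["orientation"],c["vfov"])
s=get_state(); print(s)
E
```

```text
pics
[ 0.33604482 -0.02663018  0.92494609] [-0.69810841  0.70969088 -0.07488911  0.05809583] 54.18205890598489
{'time': 0.05, 'qpos': array([-1.28200504e+00,  2.87139109e-01,  1.57812711e+00, -1.43123737e-06,
        1.27860283e+00, -1.49982880e-01]), 'dq': array([ 0.00090405, -0.00359621,  0.00125644,  0.00066012,  0.00205362,
        0.00073887]), 'joint_efforts': array([-7.44620829e-04, -4.07560587e+01, -2.93926299e+01, -1.83672205e-04,
        3.61116465e-03, -1.40327813e-06]), 'eef_pos': array([ 0.28661407, -0.6104255 ,  0.22999189]), 'tcp_rot': array([ 9.76030345e-01,  2.17631500e-01, -7.96156647e-05, -1.13540942e-03]), 'contact_force': array([-0.28529163, -0.76776656, -0.1841208 ]), 'wrist_torque': array([0.04918601, 0.01495591, 0.04257009]), 'finger_force': 0.0, 'opening': 1.0011398617609215}
```

View pics/top1.png

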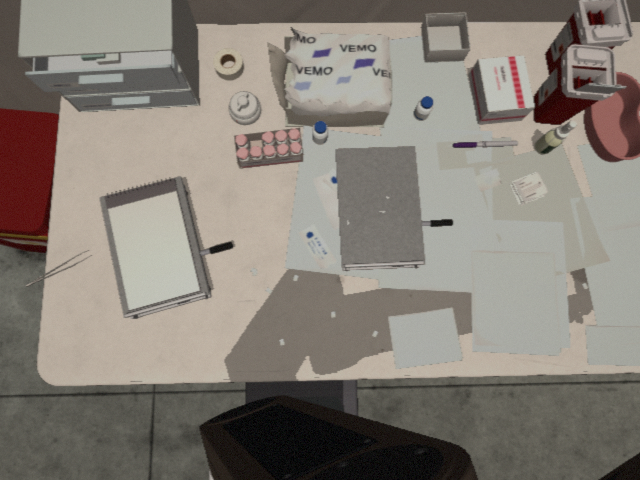

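```bash
python3 - <<'E'
from h import *
P=np.load("topP.npy"); im=cv2.imread("pics/top1.png")
# board region: height>0.035 in left area
z=P[...,2]; m=np.zeros(z.shape,bool); m[165:330,90:240]=True
b=m&(z>0.040)&(z<0.075)
n,l,st,ce=cv2.connectedComponentsWithStats(b.astype(np.uint8)); k=1+np.argmax(st[1:,4]); 
q=P[l==k][:,:2]; r=cv2.minAreaRect((q*1000).astype(np.float32)); print("board",r)
g=m&(im.max(-1)<60)&(np.arange(640)[None,:]>205)&(np.arange(480)[:,None]<260)&(z>.025)
v,u=np.nonzero(g); print("px",u.min(),u.max(),v.min(),v.max())
G=P[g]; print("grip",np.median(G,0),G.min(0),G.max(0),len(G)); r2=cv2.minAreaRect((G[:,:2]*1000).astype(np.float32)); print(r2)
E
```

```text
board ((494.0437316894531, 235.467529296875), (240.916259765625, 221.5084991455078), 15.042190551757812)
px 210 232 242 252
grip [0.48043674 0.13692972 0.04147286] [ 0.33604482 -0.02663018  0.03517881] [0.49043422 0.15772243 0.92494609] 137
((420.1751403808594, 56.262237548828125), (233.25973510742188, 37.230979919433594), 53.643943786621094)
```

```bash
python3 -m crank '[[[37,-28,0],-8,0],[[74,-56,0],-16,0],[[110,-84,0],-24,0],[[147,-112,0],-32,0],[[184,-140,0],-40,0],[[220,-168,0],-48,0],[[257,-196,0],-56,0],[[294,-224,0],-64,0],[[330,-252,0],-72,0],[[367,-280,0],-80,0]]' 25; python3 -c "
from h import *
s=get_state();print(s['qpos'],R.from_quat(s['tcp_rot']).as_matrix().round(3),s['contact_force'])"
```

```text
time: 1.05
eef_pos: [0.5002, -0.1996, 0.2307]
tcp_rot: [0.606, 0.796, -0.0, -0.0]
contact_force: [0.3, -0.5, -0.7]
opening: 1.001
finger_force: 0.0
[-5.68205575e-01 -1.42817456e-02  1.91182018e+00 -8.05957539e-06
  1.24499171e+00 -8.37987746e-01] [[-0.267  0.964 -0.001]
 [ 0.964  0.267  0.   ]
 [ 0.001 -0.001 -1.   ]] [ 0.31544176 -0.50498564 -0.70561762]
```

```bash
python3 -m crank '[[[45,9,0],0,0],[[90,19,0],0,0],[[135,28,0],0,0],[[180,38,0],0,0],[[225,47,0],0,0],[[270,57,0],0,0],[[314,66,0],0,0],[[314,66,0],0,0],[[314,66,0],0,0]]'; python3 - <<'E'
from h import *
c=read_camera("wrist"); cv2.imwrite("pics/w1.png",c["frame"]); np.save("wP.npy",cloud(c)); print(c["origin"])
E
```

```text
time: 1.95
eef_pos: [0.4811, 0.1195, 0.2307]
tcp_rot: [0.607, 0.795, -0.001, -0.0]
contact_force: [-0.0, -0.5, -0.8]
opening: 1.0
finger_force: 0.0
[0.46090124 0.1930222  0.37191068]
```

View pics/w1.png

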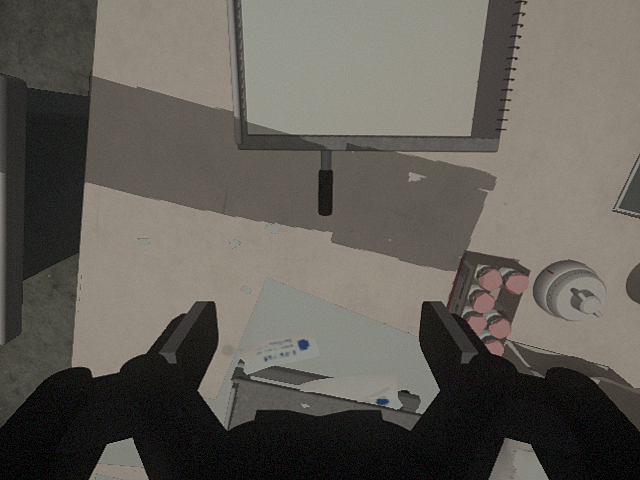

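The wrist picture shows the notepad stand squarely at the top, its black grip at about (318–333, 170–215), aligned with the tool.

```bash
python3 - <<'E'
from h import *
P=np.load("wP.npy"); im=cv2.imread("pics/w1.png")
g=np.zeros((480,640),bool); g[160:222,312:340]=True
g&=(im.max(-1)<60)&(P[...,2]>.025)&(P[...,2]<.06)
v,u=np.nonzero(g); G=P[g]; print(u.min(),u.max(),v.min(),v.max(),G[:,2].max(),np.median(G[:,2]))
s=get_state(); M=R.from_quat(s['tcp_rot']).as_matrix()
T=(G-s['eef_pos'])@M*1000; print("tool lo/hi/mean",T.min(0),T.max(0),T.mean(0))
e=[P[146,260],P[146,480]]; print((np.array(e)-s['eef_pos'])@M*1000)
E
```

```text
318 332 160 215 0.04335126279204149 0.0402830672875156
tool lo/hi/mean [ -3.43686874  -0.7873757  187.43235728] [ 49.50197238  13.02137814 197.21360365] [ 20.27997407   6.0840128  190.89195719]
[[ 62.38458819 -53.55100904 185.46984533]
 [ 62.86602879 146.4149926  186.16873169]]
```

```bash
python3 -m crank '[[[12,6,40],0,0],[[12,6,85],0,0],[[12,6,130],0,0],[[12,6,170],0,0],[[12,6,195],0,0],[[12,6,213],0,0],[[12,6,213],0,0]]' && python3 -m crank '[[[0,0,0],0,255],[[0,0,0],0,255],[[0,0,0],0,255],[[0,0,0],0,255],[[0,0,0],0,255],[[0,0,0],0,255],[[0,0,0],0,255],[[0,0,0],0,255],[[0,0,0],0,255],[[0,0,0],0,255]]' 30; python3 - <<'E'
from h import *
c=read_camera("wrist"); cv2.imwrite("pics/w2.png",c["frame"])
E
```

```text
time: 2.7
eef_pos: [0.482, 0.1299, 0.0152]
tcp_rot: [0.609, 0.793, -0.002, -0.003]
contact_force: [-0.2, -0.3, -0.0]
opening: 1.0
finger_force: 0.0
time: 3.7
eef_pos: [0.4844, 0.1318, 0.0185]
tcp_rot: [0.608, 0.794, -0.0, -0.0]
contact_force: [-3.4, -2.6, 4.7]
opening: 0.153
finger_force: 29.5
```

View pics/w2.png

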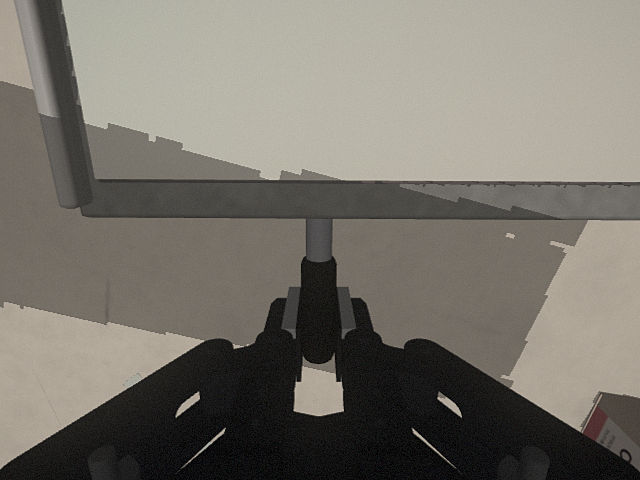

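The fingers hold the grip at (319, 310) in the picture. The opening of 0.153 (13 mm) and the 29.5 N grip agree with that. Now I swing it.

```bash
python3 -m crank '[[[0,0.5,-8.5],0,255],[[0,1.5,-17],0,255],[[0,4,-25],0,255],[[0,6,-31.5],0,255],[[0,8.5,-37],0,255],[[0,11.5,-42.5],0,255],[[0,14.8,-48],0,255],[[0,18.7,-53],0,255],[[0,22.8,-58],0,255],[[0,22.8,-58],0,255]]'
```

```text
time: 4.75
eef_pos: [0.5033, 0.1367, 0.0775]
tcp_rot: [0.607, 0.795, -0.005, -0.003]
contact_force: [-11.7, -6.4, 6.1]
opening: 0.149
finger_force: 29.6
```

```bash
python3 -m crank '[[[0,4.5,-4.5],0,255],[[0,9.4,-8.6],0,255],[[0,16.3,-13.5],0,255],[[0,23.6,-17.8],0,255],[[0,31.4,-21.2],0,255],[[0,39.5,-23.9],0,255],[[0,46,-25.5],0,255],[[0,47.5,-25.5],0,255],[[0,47.5,-25.5],0,255]]'; python3 - <<'E'
from h import *
c=read_camera("scene"); cv2.imwrite("pics/s1.png",c["frame"])
c=read_camera("wrist"); cv2.imwrite("pics/w3.png",c["frame"])
E
```

```text
time: 5.65
eef_pos: [0.5539, 0.1501, 0.1055]
tcp_rot: [0.608, 0.794, 0.0, 0.001]
contact_force: [-4.9, -3.3, 11.6]
opening: 0.149
finger_force: 31.5
```

View pics/w3.png

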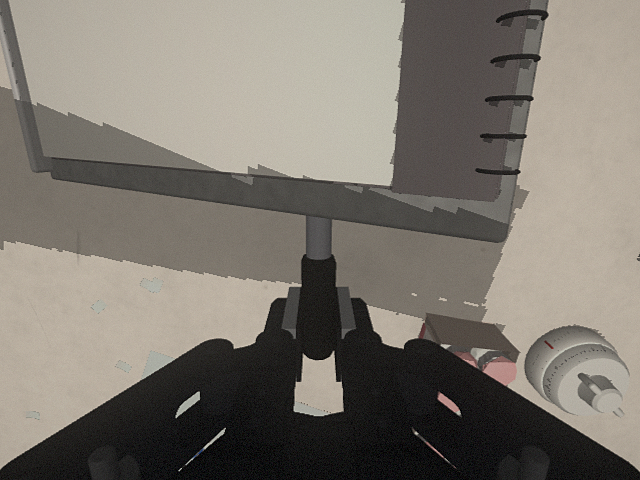

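View pics/s1.png

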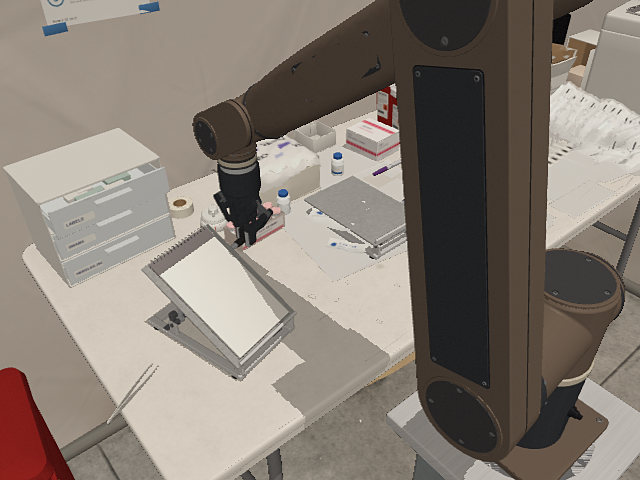

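The board is propped (scene picture, around (225, 300)) and the grip is still held. The TCP displacement of 72 mm along and 87 mm up puts the leg at its stop. I open the gripper part-way and retreat upward.

```bash
python3 -m crank '[[[0,0,0],0,150],[[0,0,0],0,150],[[0,0,0],0,150],[[0,0,0],0,150],[[0,0,0],0,150]]' && python3 -m crank '[[[-5,0,-15],0,150],[[-12,0,-35],0,150],[[-20,0,-70],0,150],[[-30,0,-110],0,150],[[-60,0,-130],0,150],[[-100,0,-130],0,150],[[-150,0,-130],0,150],[[-150,0,-130],0,150],[[-150,0,-130],0,150]]'; python3 - <<'E'
from h import *
c=read_camera("scene"); cv2.imwrite("pics/s2.png",c["frame"])
c=read_camera("wrist"); cv2.imwrite("pics/w4.png",c["frame"]); P=cloud(c); np.save("wP4.npy",P)
s=get_state(); print(s['contact_force'])
c=read_camera("top"); P=cloud(c); 
o=np.array([.483,.262,0]); a=np.radians(15.3); M=np.array([[np.cos(a),np.sin(a)],[-np.sin(a),np.cos(a)]])
L=(P[...,:2]-o[:2])@M.T
k=(abs(L[...,0])<.09)&(abs(L[...,1])<.05)
print("tilt",np.arctan(np.polyfit(L[k][:,0],P[k][:,2],1)))
k=(abs(L[...,1]+.125)<.014)&(abs(L[...,0]-.03)<.06)&(P[...,2]>.06)&(P[...,2]<.2); print("grip",np.c_[L[k],P[k][:,2]].mean(0) if k.any() else None,k.sum())
E
```

```text
time: 6.25
eef_pos: [0.5522, 0.1504, 0.1015]
tcp_rot: [0.608, 0.794, 0.0, -0.0]
contact_force: [-0.3, 0.2, -0.6]
opening: 0.409
finger_force: 0.0
time: 7.15
eef_pos: [0.5917, 0.0042, 0.2327]
tcp_rot: [0.609, 0.793, 0.0, 0.0]
contact_force: [0.0, 0.6, -0.7]
opening: 0.415
finger_force: 0.0
[0.01074316 0.91493668 0.07655424]
tilt [0.51736835 0.1161709 ]
grip None 0
```

View pics/s2.png

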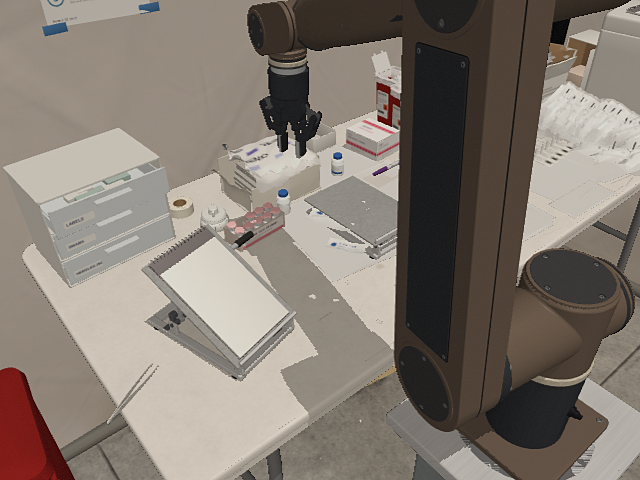

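The notepad board stands on its leg, grip visible at (243, 240), with a tilt of 0.517 rad, which matches the locked value. The spare stand is flat at (350, 210) and the robot is clear.

```bash
python3 -c "
from plant import ctrl
print(ctrl.sign_off())"
```

```text
the job is handed in; nothing more can be done
None
```

The notepad stand is propped on its locked leg (board tilt measured at 0.517 rad), the empty stand is still folded, the arm is clear of everything, and the job is handed in at about 7 s on the robot's clock.

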